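# Find the hidden catch of the tilt-out caddy

## Robot

A 6-joint arm with a two-finger parallel gripper is mounted at the origin on the work surface. World frame = base frame: x ahead of the robot, y to its left, z up, the work surface at z = 0. Lengths are in m, angles in degrees, forces in N, time in s.
With the tool pointing down it reaches from about 0.375 to 0.9 m from the base axis. Payload 3.1 kg.
Tool frame: the origin (TCP) lies midway between the tips of the shut fingers; the grasp point (between the pads) lies bot.hold_point_z behind it (bot.hold_point_z is the distance from the TCP to the grasp point, in m); z points along the fingers, y is the direction in which the jaws open and shut (so a half turn about z gives the same grasp; the last joint's range is limited). The gripper opens to 87 mm and grips with 3 to 60 N. Pads are 19 mm wide; open, the fingers measure 117 mm over their backs; the gripper's body (75 mm by 190 mm) begins 51 mm behind the grasp point.
Start: joints at [-86.889, 30.224, 82.088, -0, 67.689, -10.227], TCP at [0.144, -0.608, 0.223] pointing down, gripper open.
Joint ranges: [-176.69, 176.69], [-43.24, 126.21], [12.49, 139.97], [-82, 262], [0, 151.66], [-163.58, 163.58]. Speed limits (degrees/s): [159.86, 159.86, 180, 180, 180, 180].

## Interface

Orientations are given as a 3x3 rotation matrix whose columns are the frame's x, y, z axes.
In Python, from rig import bot, vision, order gives the robot as it stands. The module is installed in compiled form; this text tells all that it offers.
- The arm moves only by the tool move_arm, never from a script. Its argument "moves" is a list of rows, each an object of numbers: "hand": the finger opening in mm, from 0 to 87; "x", "y", "z": the shift along the tool's x, y, z in units of 25 mm (1.0 is 25 mm); "wx", "wy", "wz": the turn, a rotation vector about the tool's x, y, z in degrees. In form: [{"hand": .., "x": .., "y": .., "z": .., "wx": .., "wy": .., "wz": ..}, ...]. A call has 1 to 20 rows; each row shifts and turns the commanded pose from where the row before left it, along the tool's axes as they then stand; what a row does not reach is not made up. A row lasts 1/10 s, in which the tool goes at most 50 mm and 8.59 degrees, less where a joint would pass 70% of its speed; a pose out of reach is approached as far as the arm can. A call is refused whole if a number of a shift passes 1 or a number of a turn 8.59, either way. A call with a gripper value outside its range is refused whole. The fingers move at their own pace and stop on an object; the grip force is fixed at half the most. Time passes only in rows, so rows that do not move let the fingers close. It gives the time, the measured TCP pose, the force and the opening at its end, in the units of the state.
- bot.read_state(): the state, without advancing time (a new reading comes with each control period).
- vision.capture(name): name is "scene" or "top"; returns a dict with "image" (384x512x3 uint8, red, green, blue), "z_map" (384x512 float32, m along the optical axis (not along the pixel's ray), 0 where there is no reading), "fx", "fy", "cx", "cy" (pixels), "pose" (4x4, takes a point from camera to world coordinates). Camera axes: x right, y down, z forward; pixel columns grow to the right and rows downward; lengths in m; the calibration is good to about 2 mm. A picture is of the moment at which its call begins.
- order.hand_in(): hands the job in, once; it reports no verdict.
The state is a dict: "time_s": time; "joint_positions": joint angles; "qvel": joint speeds; "tau": joint torques, N m; "position": TCP position; "tcp_rot": TCP orientation; "force": force on the tool from outside, world axes, zero at the start; "moment": the same for the moment, N m; "opening": opening from 0.0 (shut) to 1.0 (fully open).
Only numpy, scipy, OpenCV 4.12 (cv2) and the standard library are available. Lean on these libraries where they do the work, as an engineer would, in place of code of your own. Each camera call takes 0.05 s, during which the arm holds its last target.

## Task

The tilt-out drawer of the white plastic caddy is held shut by a hidden catch: somewhere along the flat panel on top of the caddy there is an unmarked button of the same white plastic, set flush into it. Feel along the panel with a fingertip until you find the part that gives, press it down until the drawer springs open, then let the button go and leave the drawer open. Grasp nothing, and leave everything else on the board where it is.

Things in the scene. Friction and masses are not known exactly. Their poses are not given: they have to be found in the camera images.
- caddy: white plastic caddy fixed to the board, 400 mm long (its y), 140 mm deep (x), origin under its centre, at board height (25 mm above the work surface); z up. Its -x face, towards the robot, is the drawer front. Its top is a level flat panel; beyond each end of the panel a solid block rises 12 mm above the panel, and so does a 12 mm rail along the back (x over 58 mm)
- panel_mid (a point): middle of the caddy's top panel, on its surface, 125 mm above the work surface; axes as the caddy's. The panel shows y from -90 to 90 mm and x from -57 to 57 mm and is rigid, but for one button: 58 mm (x) by 44 mm (y), white too, in a 60 x 46 mm opening, its face 1.5 mm below the panel. Its centre is at x = 0 and anywhere from y = -55 to 55 mm, different each time
- release (a joint): how far the button is pressed down, in m: 0 up, 0.007 fully in. A spring returns it: it starts to give at about 2 N and takes about 5 N fully in. The catch lets go at about 0.004 to 0.005 m
- drawer (a joint): tilt of the drawer in rad: 0 shut, 0.5 fully open. It is hinged along the bottom of the caddy's front; once the catch lets go, a spring tips its top towards the robot (-x) by itself within about 1 s, up to 45 mm in front of the caddy, and it stays open
- bowl: stainless mixing bowl, 170 mm across, 70 mm tall, on the board beyond the caddy's -y end; origin at the centre of its underside
- mold: small round sushi mold of translucent plastic with its knobbed lid on, 66 mm across, 52 mm tall, on the board near the caddy's +y end; origin at the centre of its underside
- rest: white ceramic leaf-shaped chopstick rest, 60 x 26 x 8 mm, lying on the raised block at one end of the caddy (either end); origin at the centre of its underside
- cup: green silicone food cup, 54 mm across, 32 mm tall, standing on the raised block at the other end of the caddy; origin at the centre of its underside
- dish: flat white ceramic dish, 84 mm across, 16 mm tall, on the board beyond the caddy's +y end; origin at the centre of its underside
- jar: glass jar with black lid, 48 mm across, 75 mm tall, on the board near the caddy's +y end; origin at the centre of its underside
- paddle: white rice paddle, about 200 mm long, lying on the board behind (+x of) the caddy; origin at the middle of its underside

How it is judged (in metres and radians):
On the way:
1. the button is pressed in by more than 3 mm while the drawer is still shut (value of joint release above 0.003 m and value of joint drawer below 0.1 rad).
At the end, for the whole second after the job is handed in: The drawer stands open by more than 0.35 rad and at rest, the button is let go (less than 2 mm in), and each of the other things is within 25 mm of where it started (value of joint drawer above 0.35 rad and value of joint release below 0.002 m and velocity of joint drawer below 0.1 rad/s and distance of each of bowl, mold, rest, cup, dish, jar, paddle from where it was at the start of the episode below 0.025 m); the robot touches nothing.
It fails at once if one of the other things was pushed, lifted or carried by more than 25 mm (distance of any of bowl, mold, rest, cup, dish, jar, paddle from where it was at the start of the episode above 0.025 m).
It also fails if it takes over 45 s, if anything falls off the work surface, if the arm or the gripper's body presses on something with over 40 N, if the wrist force passes 120 N, or if a joint passes its speed limit or range.

## Working session

There is one attempt and no reset: what is moved stays moved. The work goes in short steps, Python scripts to look and compute and a tool call to move; the robot and the scene stay as the last step left them, time stands still between calls to the robot, and variables do not carry over. Pictures are saved under pics/ and viewed, and the job is handed in when it is done.

Besides the shell and the picture viewer there is one more tool, called after "Request:" in YAML: its name, and indented under it one key for each argument. move_arm: Moves the arm, as the interface text tells. Its arguments: {"type":"object","properties":{"moves":{"type":"array"}},"required":["moves"]}

```bash
mkdir -p pics; python3 - <<'E'
from rig import bot,vision
import cv2,numpy as np,pickle
for n in("scene","top"):
    c=vision.capture(n); pickle.dump(c,open(n+'.pkl','wb'))
    cv2.imwrite(f'pics/{n}0.png',cv2.resize(c['image'][:,:,::-1],(800,600)))
    print(n,c['fx'],c['cx'],c['cy'],c['pose'].round(3).tolist())
s=bot.read_state();print(s,bot.hold_point_z)
E
```

```text
scene 347.1787889785476 254.24416719915732 195.5554069792816 [[-0.089, 0.614, -0.785, 1.352], [0.996, 0.063, -0.064, 0.098], [0.01, -0.787, -0.617, 0.707], [0.0, 0.0, 0.0, 1.0]]
top 469.30006233876594 259.0318270381461 192.83990478420785 [[-0.027, -0.993, 0.112, 0.438], [-0.999, 0.029, 0.016, 0.031], [-0.019, -0.111, -0.994, 1.346], [0.0, 0.0, 0.0, 1.0]]
{'time_s': 0.1, 'joint_positions': array([-8.68887953e+01,  3.02735074e+01,  8.21496421e+01,  1.19182031e-03,
        6.76891701e+01, -1.02275101e+01]), 'qvel': array([ 0.0430216 , -0.09675806, -0.0900117 ,  0.02831627,  0.12265828,
       -0.04709414]), 'tau': array([-3.85017538e-04, -4.40985096e+01, -1.77150536e+01,  6.34726952e-02,
        5.34169714e-02, -4.42742112e-05]), 'position': array([ 0.14418773, -0.60745995,  0.22166759]), 'tcp_rot': array([[ 9.73025048e-01,  2.30699476e-01, -8.71803357e-05],
       [ 2.30699200e-01, -9.73023146e-01,  1.95850027e-03],
       [ 3.66996500e-04, -1.92578225e-03, -9.99998078e-01]]), 'force': array([-0.40276859,  0.18414648, -0.5293406 ]), 'moment': array([-0.01616523, -0.00707922, -0.03248127]), 'opening': 1.0009654310758977} 0.0187
```

View pics/scene0.png

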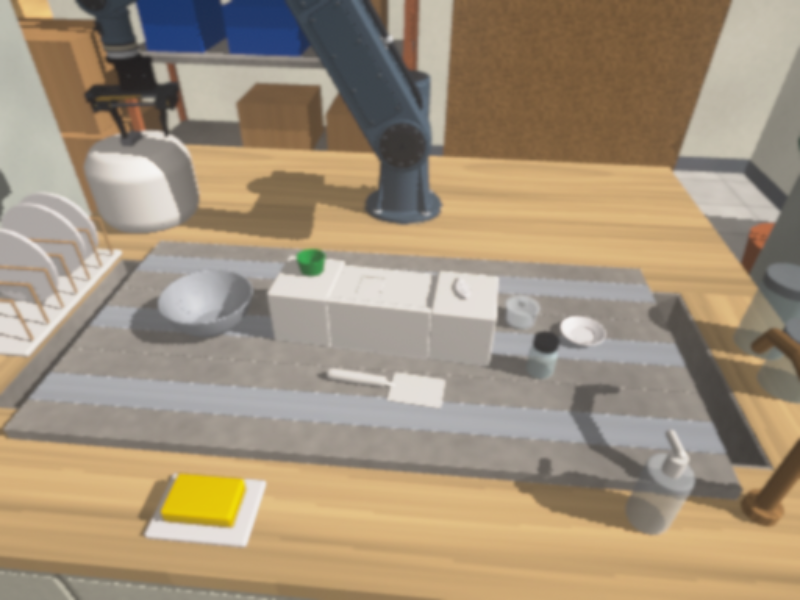

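View pics/top0.png

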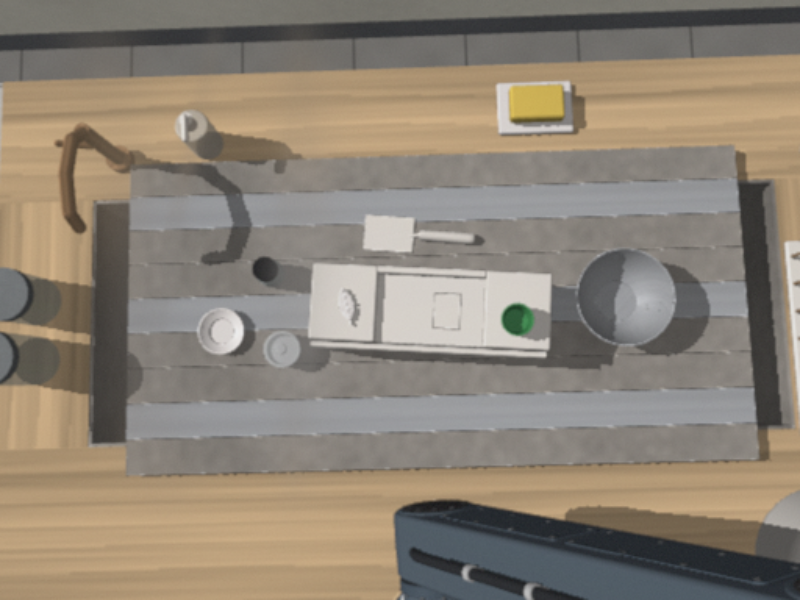

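The faint outline of the button shows in the top view at about (447,311) of the 800x600 picture. I'll enlarge it and measure.

```bash
python3 - <<'E'
import cv2,pickle
c=pickle.load(open('top.pkl','rb'))
r=c['image'][160:235,190:365,::-1]
r=cv2.resize(r,None,fx=4.5,fy=4.5,interpolation=cv2.INTER_CUBIC)
r=cv2.convertScaleAbs(r,alpha=2.2,beta=-270)
cv2.imwrite('pics/crop.png',r);print(r.shape)
E
```

```text
(338, 788, 3)
```

View pics/crop.png

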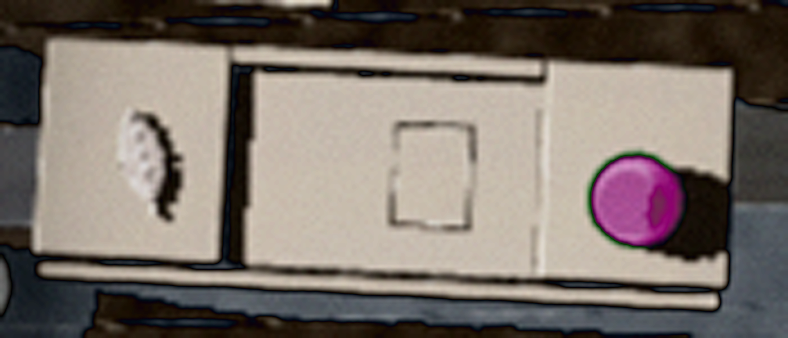

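```bash
cat > h.py <<'E'
import numpy as np
def px2w(c,u,v,z):
    P=c['pose'];d=P[:3,:3]@np.array([(u-c['cx'])/c['fx'],(v-c['cy'])/c['fy'],1]);o=P[:3,3]
    return o+d*(z-o[2])/d[2]
E
python3 - <<'E'
from h import *;import pickle
c=pickle.load(open('top.pkl','rb'))
f=lambda u,v,z:px2w(c,190+u/4.5,160+v/4.5,z).round(4)
B=[f(*p,.1245) for p in[(396,122),(474,126),(470,229),(390,224)]]
print(B,np.mean(B,0))
print('block corners',[f(*p,.137) for p in[(48,40),(733,68),(727,288),(36,252),(225,262),(545,62)]])
z=c['z_map'];
for u,v in[(286,199),(265,199),(300,199)]:
  d=np.median(z[v-3:v+4,u-3:u+4]);print(c['pose']@np.array([(u-c['cx'])/c['fx']*d,(v-c['cy'])/c['fy']*d,d,1]))
s=pickle.load(open('scene.pkl','rb'))
print('scene',px2w(s,369*.64,290*.64,.1245))
E
```

```text
[array([0.5893, 0.0009, 0.1245]), array([ 0.5857, -0.0444,  0.1245]), array([ 0.5257, -0.0399,  0.1245]), array([0.5299, 0.0063, 0.1245])] [ 0.55765  -0.019275  0.1245  ]
block corners [array([0.6417, 0.2017, 0.137 ]), array([ 0.6135, -0.1938,  0.137 ]), array([ 0.487 , -0.1842,  0.137 ]), array([0.5186, 0.2102, 0.137 ]), array([0.5098, 0.1017, 0.137 ]), array([ 0.6202, -0.0858,  0.137 ])]
[ 0.55743109 -0.01898036  0.12451614  1.        ]
[0.5589197  0.03586628 0.12541646 1.        ]
[ 0.55631255 -0.05544434  0.12522306  1.        ]
scene [ 0.57151798 -0.01673696  0.1245    ]
```

The top view puts the button at about (0.5575, -0.019), z ≈ 0.124, though I'll confirm it by touch. I'll lift clear of the kettle, shut the fingers and go over it.

Request:
move_arm:
  moves:
    - {"hand":0,"z":-1}
    - {"hand":0,"z":-1}
    - {"hand":0,"z":-1}
    - {"hand":0,"x":0.98,"y":-0.87}
    - {"hand":0,"x":0.98,"y":-0.87}
    - {"hand":0,"x":0.98,"y":-0.87}
    - {"hand":0,"x":0.98,"y":-0.87}
    - {"hand":0,"x":0.98,"y":-0.87}
    - {"hand":0,"x":0.98,"y":-0.87}
    - {"hand":0,"x":0.98,"y":-0.87}
    - {"hand":0,"x":0.98,"y":-0.87}
    - {"hand":0,"x":0.98,"y":-0.87}
    - {"hand":0,"x":0.98,"y":-0.87}
    - {"hand":0,"x":0.98,"y":-0.87}
    - {"hand":0,"x":0.98,"y":-0.87}
    - {"hand":0,"x":0.98,"y":-0.87}
    - {"hand":0,"x":0.98,"y":-0.87}
    - {"hand":0,"x":0.98,"y":-0.87}
    - {"hand":0,"x":0.98,"y":-0.87}
    - {"hand":0,"x":0.98,"y":-0.87}

```text
schema error: expected keys hand, x, y, z, wx, wy, wz
```

Request:
move_arm:
  moves:
    - {"hand":0,"x":0.98,"y":-0.87}
    - {"hand":0,"x":0.98,"y":-0.87}
    - {"hand":0,"x":0.98,"y":-0.87}
    - {"hand":0,"x":0.98,"y":-0.87}
    - {"hand":0,"x":0.98,"y":-0.87}
    - {"hand":0}
    - {"hand":0}
    - {"hand":0}

```text
schema error: expected keys hand, x, y, z, wx, wy, wz
```

All keys are needed.

Request:
move_arm:
  moves:
    - {"hand":0,"x":0,"y":0,"z":-1,"wx":0,"wy":0,"wz":0}
    - {"hand":0,"x":0,"y":0,"z":-1,"wx":0,"wy":0,"wz":0}
    - {"hand":0,"x":0,"y":0,"z":-1,"wx":0,"wy":0,"wz":0}
    - {"hand":0,"x":0.98,"y":-0.87,"z":0,"wx":0,"wy":0,"wz":0}
    - {"hand":0,"x":0.98,"y":-0.87,"z":0,"wx":0,"wy":0,"wz":0}
    - {"hand":0,"x":0.98,"y":-0.87,"z":0,"wx":0,"wy":0,"wz":0}
    - {"hand":0,"x":0.98,"y":-0.87,"z":0,"wx":0,"wy":0,"wz":0}
    - {"hand":0,"x":0.98,"y":-0.87,"z":0,"wx":0,"wy":0,"wz":0}
    - {"hand":0,"x":0.98,"y":-0.87,"z":0,"wx":0,"wy":0,"wz":0}
    - {"hand":0,"x":0.98,"y":-0.87,"z":0,"wx":0,"wy":0,"wz":0}
    - {"hand":0,"x":0.98,"y":-0.87,"z":0,"wx":0,"wy":0,"wz":0}
    - {"hand":0,"x":0.98,"y":-0.87,"z":0,"wx":0,"wy":0,"wz":0}
    - {"hand":0,"x":0.98,"y":-0.87,"z":0,"wx":0,"wy":0,"wz":0}
    - {"hand":0,"x":0.98,"y":-0.87,"z":0,"wx":0,"wy":0,"wz":0}
    - {"hand":0,"x":0.98,"y":-0.87,"z":0,"wx":0,"wy":0,"wz":0}

```text
time_s: 1.6
position: [0.3705, -0.2849, 0.2973]
tcp_rot: [[0.973, 0.23, -0.0], [0.23, -0.973, 0.001], [-0.0, -0.001, -1.0]]
force: [0.2, 0.2, 0.4]
opening: 0.004
```

Request:
move_arm:
  moves:
    - {"hand":0,"x":0.98,"y":-0.87,"z":0,"wx":0,"wy":0,"wz":0}
    - {"hand":0,"x":0.98,"y":-0.87,"z":0,"wx":0,"wy":0,"wz":0}
    - {"hand":0,"x":0.98,"y":-0.87,"z":0,"wx":0,"wy":0,"wz":0}
    - {"hand":0,"x":0.98,"y":-0.87,"z":0,"wx":0,"wy":0,"wz":0}
    - {"hand":0,"x":0.98,"y":-0.87,"z":0,"wx":0,"wy":0,"wz":0}
    - {"hand":0,"x":0.98,"y":-0.87,"z":0,"wx":0,"wy":0,"wz":0}
    - {"hand":0,"x":0.98,"y":-0.87,"z":0,"wx":0,"wy":0,"wz":0}
    - {"hand":0,"x":0.98,"y":-0.87,"z":0,"wx":0,"wy":0,"wz":0}
    - {"hand":0,"x":0.98,"y":-0.87,"z":0,"wx":0,"wy":0,"wz":0}
    - {"hand":0,"x":0.98,"y":-0.87,"z":0,"wx":0,"wy":0,"wz":0}
    - {"hand":0,"x":0,"y":0,"z":0,"wx":0,"wy":0,"wz":0}
    - {"hand":0,"x":0,"y":0,"z":0,"wx":0,"wy":0,"wz":0}
    - {"hand":0,"x":0,"y":0,"z":0,"wx":0,"wy":0,"wz":0}

```text
time_s: 2.9
position: [0.5575, -0.0188, 0.2972]
tcp_rot: [[0.973, 0.23, -0.001], [0.23, -0.973, -0.0], [-0.001, -0.0, -1.0]]
force: [0.4, -1.1, 0.8]
opening: 0.004
```

Request:
move_arm:
  moves:
    - {"hand":0,"x":0,"y":0,"z":1,"wx":0,"wy":0,"wz":0}
    - {"hand":0,"x":0,"y":0,"z":1,"wx":0,"wy":0,"wz":0}
    - {"hand":0,"x":0,"y":0,"z":1,"wx":0,"wy":0,"wz":0}
    - {"hand":0,"x":0,"y":0,"z":1,"wx":0,"wy":0,"wz":0}
    - {"hand":0,"x":0,"y":0,"z":1,"wx":0,"wy":0,"wz":0}
    - {"hand":0,"x":0,"y":0,"z":0.8,"wx":0,"wy":0,"wz":0}
    - {"hand":0,"x":0,"y":0,"z":0.6,"wx":0,"wy":0,"wz":0}
    - {"hand":0,"x":0,"y":0,"z":0.2,"wx":0,"wy":0,"wz":0}
    - {"hand":0,"x":0,"y":0,"z":0,"wx":0,"wy":0,"wz":0}
    - {"hand":0,"x":0,"y":0,"z":0,"wx":0,"wy":0,"wz":0}
    - {"hand":0,"x":0,"y":0,"z":0,"wx":0,"wy":0,"wz":0}

```text
time_s: 4.0
position: [0.5589, -0.0186, 0.1336]
tcp_rot: [[0.973, 0.23, 0.002], [0.23, -0.973, -0.001], [0.002, 0.001, -1.0]]
force: [-0.8, -0.1, -0.4]
opening: 0.003
```

Now feel down in 2 mm steps.

Request:
move_arm:
  moves:
    - {"hand":0,"x":0,"y":0,"z":0.08,"wx":0,"wy":0,"wz":0}
    - {"hand":0,"x":0,"y":0,"z":0.08,"wx":0,"wy":0,"wz":0}
    - {"hand":0,"x":0,"y":0,"z":0.08,"wx":0,"wy":0,"wz":0}
    - {"hand":0,"x":0,"y":0,"z":0.08,"wx":0,"wy":0,"wz":0}
    - {"hand":0,"x":0,"y":0,"z":0,"wx":0,"wy":0,"wz":0}

```text
time_s: 4.5
position: [0.558, -0.018, 0.1241]
tcp_rot: [[0.973, 0.231, -0.001], [0.231, -0.973, 0.0], [-0.001, -0.0, -1.0]]
force: [-0.2, -0.3, 0.2]
opening: 0.003
```

Request:
move_arm:
  moves:
    - {"hand":0,"x":0,"y":0,"z":0.08,"wx":0,"wy":0,"wz":0}
    - {"hand":0,"x":0,"y":0,"z":0,"wx":0,"wy":0,"wz":0}

```text
time_s: 4.7
position: [0.5582, -0.0181, 0.1226]
tcp_rot: [[0.973, 0.231, -0.0], [0.231, -0.973, 0.0], [-0.0, -0.0, -1.0]]
force: [-0.6, -0.4, 2.3]
opening: 0.006
```

Request:
move_arm:
  moves:
    - {"hand":0,"x":0,"y":0,"z":0.08,"wx":0,"wy":0,"wz":0}
    - {"hand":0,"x":0,"y":0,"z":0,"wx":0,"wy":0,"wz":0}

```text
time_s: 4.9
position: [0.5584, -0.0181, 0.1206]
tcp_rot: [[0.973, 0.231, 0.0], [0.231, -0.973, 0.0], [0.0, 0.0, -1.0]]
force: [-0.4, -0.0, 2.6]
opening: 0.006
```

It gives at about 2.5 N, so this is the button. I'll keep pressing.

Request:
move_arm:
  moves:
    - {"hand":0,"x":0,"y":0,"z":0.06,"wx":0,"wy":0,"wz":0}
    - {"hand":0,"x":0,"y":0,"z":0,"wx":0,"wy":0,"wz":0}

```text
time_s: 5.1
position: [0.5584, -0.0181, 0.119]
tcp_rot: [[0.973, 0.231, 0.0], [0.231, -0.973, 0.0], [0.0, -0.0, -1.0]]
force: [-1.2, 1.4, 4.1]
opening: 0.008
```

Request:
move_arm:
  moves:
    - {"hand":0,"x":0,"y":0,"z":0.06,"wx":0,"wy":0,"wz":0}
    - {"hand":0,"x":0,"y":0,"z":0,"wx":0,"wy":0,"wz":0}

```text
time_s: 5.3
position: [0.5584, -0.0181, 0.1175]
tcp_rot: [[0.973, 0.231, 0.0], [0.231, -0.973, 0.0], [0.0, -0.0, -1.0]]
force: [-1.3, 0.9, 4.5]
opening: 0.001
```

Request:
move_arm:
  moves:
    - {"hand":0,"x":0,"y":0,"z":0.04,"wx":0,"wy":0,"wz":0}
    - {"hand":0,"x":0,"y":0,"z":0,"wx":0,"wy":0,"wz":0}
    - {"hand":0,"x":0,"y":0,"z":0,"wx":0,"wy":0,"wz":0}

```text
time_s: 5.6
position: [0.5584, -0.0182, 0.1169]
tcp_rot: [[0.973, 0.231, 0.0], [0.231, -0.973, -0.0], [0.0, 0.0, -1.0]]
force: [-1.4, 0.4, 6.0]
opening: 0.006
```

```bash
python3 - <<'E'
from rig import bot,vision
import cv2
for n in("scene","top"):
    c=vision.capture(n)
    cv2.imwrite(f'pics/{n}1.png',cv2.resize(c['image'][:,:,::-1],(800,600)))
E
```

```text
(no output)
```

View pics/top1.png

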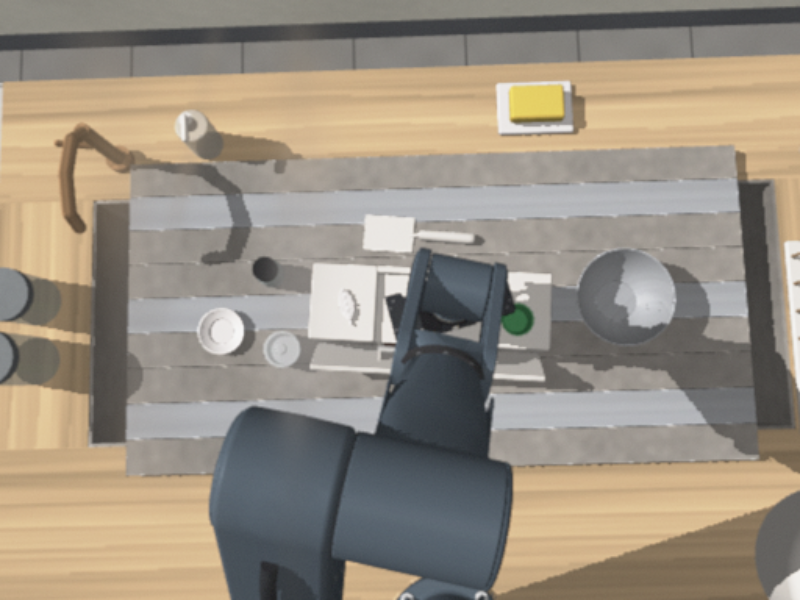

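The drawer is out: its front edge is now at about row 375, where it was at 350. The button is fully in. Time to lift off.

Request:
move_arm:
  moves:
    - {"hand":0,"x":0,"y":0,"z":-0.3,"wx":0,"wy":0,"wz":0}
    - {"hand":0,"x":0,"y":0,"z":-0.6,"wx":0,"wy":0,"wz":0}
    - {"hand":0,"x":0,"y":0,"z":-1,"wx":0,"wy":0,"wz":0}
    - {"hand":0,"x":0,"y":0,"z":-1,"wx":0,"wy":0,"wz":0}
    - {"hand":0,"x":0,"y":0,"z":-1,"wx":0,"wy":0,"wz":0}
    - {"hand":0,"x":0,"y":0,"z":-1,"wx":0,"wy":0,"wz":0}
    - {"hand":0,"x":0,"y":0,"z":-1,"wx":0,"wy":0,"wz":0}
    - {"hand":0,"x":0,"y":0,"z":-1,"wx":0,"wy":0,"wz":0}
    - {"hand":0,"x":0,"y":0,"z":0,"wx":0,"wy":0,"wz":0}
    - {"hand":0,"x":0,"y":0,"z":0,"wx":0,"wy":0,"wz":0}
    - {"hand":0,"x":0,"y":0,"z":0,"wx":0,"wy":0,"wz":0}
    - {"hand":0,"x":0,"y":0,"z":0,"wx":0,"wy":0,"wz":0}
    - {"hand":0,"x":0,"y":0,"z":0,"wx":0,"wy":0,"wz":0}

```text
time_s: 7.0
position: [0.5577, -0.0181, 0.2879]
tcp_rot: [[0.973, 0.231, -0.002], [0.231, -0.973, 0.001], [-0.002, -0.001, -1.0]]
force: [1.1, -0.1, 0.3]
opening: 0.006
```

```bash
python3 - <<'E'
from rig import bot,vision
import cv2,numpy as np,pickle
for n in("scene","top"):
    c=vision.capture(n)
    im=c['image']
    if n=="scene":
        im=np.ascontiguousarray(im[140:270,90:410]); im=cv2.resize(im,None,fx=2.5,fy=2.5,interpolation=cv2.INTER_CUBIC)
    else: im=cv2.resize(im,(800,600))
    cv2.imwrite(f'pics/{n}2.png',im[:,:,::-1])
    z=c['z_map']
    if n=="top":
        # drawer top edge x at several y: points with z .08-.14
        v,u=np.indices(z.shape); P=np.stack([(u-c['cx'])/c['fx']*z,(v-c['cy'])/c['fy']*z,z,np.ones_like(z)],-1)@c['pose'].T
        for col in(240,320,340):
            for r in range(212,250,2): print(col,r,P[r,col,:3].round(3))
E
```

```text
240 212 [0.527 0.102 0.128]
240 214 [0.521 0.102 0.13 ]
240 216 [0.516 0.102 0.129]
240 218 [0.512 0.103 0.118]
240 220 [0.511 0.108 0.035]
240 222 [0.505 0.107 0.045]
240 224 [0.499 0.107 0.051]
240 226 [0.493 0.106 0.065]
240 228 [0.487 0.106 0.075]
240 230 [0.481 0.105 0.087]
240 232 [0.476 0.105 0.094]
240 234 [0.47  0.104 0.109]
240 236 [0.465 0.104 0.113]
240 238 [0.461 0.11  0.024]
240 240 [0.455 0.11  0.026]
240 242 [0.45  0.11  0.027]
240 244 [0.444 0.11  0.029]
240 246 [0.439 0.11  0.028]
240 248 [0.433 0.11  0.025]
320 212 [ 0.485 -0.046  0.655]
320 214 [ 0.482 -0.046  0.658]
320 216 [ 0.479 -0.046  0.658]
320 218 [ 0.476 -0.046  0.659]
320 220 [ 0.473 -0.045  0.661]
320 222 [ 0.47  -0.045  0.661]
320 224 [ 0.467 -0.045  0.662]
320 226 [ 0.464 -0.045  0.665]
320 228 [ 0.461 -0.044  0.665]
320 230 [ 0.458 -0.044  0.665]
320 232 [ 0.455 -0.044  0.664]
320 234 [ 0.453 -0.044  0.666]
320 236 [ 0.45  -0.044  0.665]
320 238 [ 0.447 -0.043  0.668]
320 240 [ 0.444 -0.044  0.666]
320 242 [ 0.441 -0.043  0.667]
320 244 [ 0.438 -0.043  0.671]
320 246 [ 0.435 -0.043  0.672]
320 248 [ 0.433 -0.043  0.669]
340 212 [ 0.519 -0.156  0.138]
340 214 [ 0.513 -0.155  0.141]
340 216 [ 0.508 -0.156  0.137]
340 218 [ 0.503 -0.155  0.136]
340 220 [ 0.498 -0.156  0.134]
340 222 [ 0.493 -0.154  0.142]
340 224 [ 0.49  -0.163  0.084]
340 226 [ 0.486 -0.169  0.043]
340 228 [ 0.481 -0.168  0.047]
340 230 [ 0.475 -0.166  0.059]
340 232 [ 0.469 -0.164  0.071]
340 234 [ 0.463 -0.162  0.081]
340 236 [ 0.458 -0.161  0.089]
340 238 [ 0.452 -0.158  0.103]
340 240 [ 0.447 -0.156  0.118]
340 242 [ 0.442 -0.156  0.114]
340 244 [ 0.437 -0.169  0.029]
340 246 [ 0.431 -0.168  0.029]
340 248 [ 0.426 -0.168  0.029]
```

View pics/scene2.png

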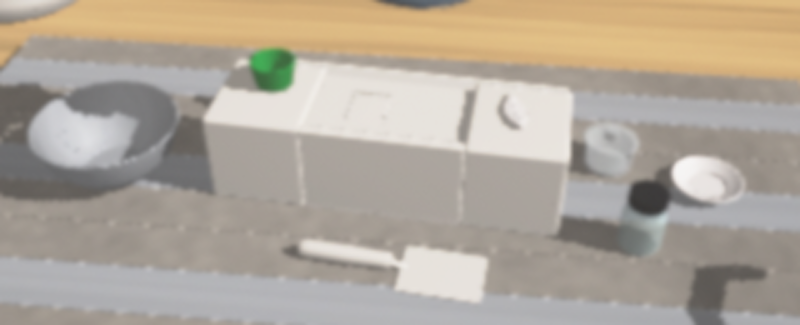

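View pics/top2.png

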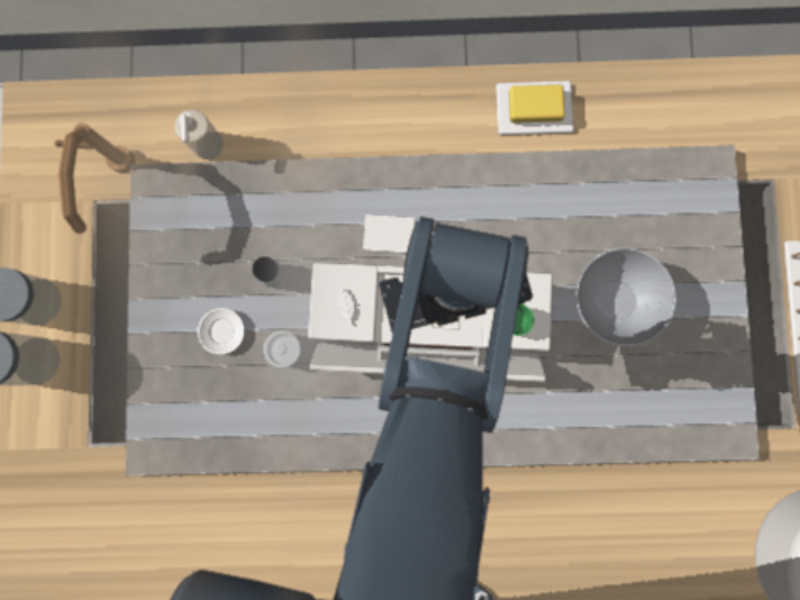

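The drawer is standing open, with a slope of about 46 mm over 85 mm (≈0.5 rad). The cup, rest and everything else are where they were, and the arm is clear, so I'm handing in.

```bash
python3 -c "
from rig import order;print(order.hand_in())"
```

```text
the job is handed in; nothing more can be done
None
```

The drawer is open, the button has been let go, and the job is handed in. It took about 7 s of the 45 s.

- **Finding the button:** a faint outline in the top picture put it at about (0.558, -0.019). I didn't sweep the panel. I went straight down there with the fingers shut and felt it start to give at about 2.3 N. The scene camera put the button about 14 mm further in x, but I had read that position only roughly.
- **Pressing it:** I pressed it down about 6–7 mm, to a force of about 6 N, then lifted straight off to z = 0.288.
- **Last checks:** depth readings put the drawer at about 0.5 rad, fully open. In the last pictures the bowl, mold, rest, cup, dish, jar and paddle look unmoved, though I judged that by eye rather than measuring. The arm is well clear, with only about 1 N of sensor noise.
- **Not confirmed:** I had no reading of the button or drawer joints. That the button came back up follows from the finger being off it, and I inferred the order (pressed over 3 mm with the drawer still shut) from pressing slowly in small steps.

Nothing failed during the moves. The first two move calls were refused for missing keys, and nothing moved.

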